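# Release and set the warming plate's interlocked knobs

## Robot

A 7-joint arm with a two-finger parallel gripper is mounted at the origin on a cart in front of the work surface, level with it; the furniture and walls round the work are solid. World frame = base frame: x ahead of the robot, y to its left, z up, the work surface at z = 0. Lengths are in m, angles in rad, forces in N, time in s.
With the tool pointing down it reaches from about 0.425 to 0.925 m from the base axis. Payload 6.8 kg.
Tool frame: the origin (TCP) lies between the finger pads; the fingertips stand 14 mm ahead of it and the grasp point (between the pads) lies 5 mm behind it; z points along the fingers, y is the line along which they close (so a half turn about z gives the same grasp; the last joint's range is limited). The gripper opens to 85 mm and grips with 20 to 120 N. Pads are 22 mm wide; open, the fingers measure 114 mm over their backs; the gripper's body (76 mm by 85 mm) begins 54 mm behind the grasp point. The pads swing forward as they close: fully open they stand 13 mm farther back than shut.
Start: joints at [-1.371, 0.477, 0.022, 1.555, -0.011, 1.109, -0.083], TCP at [0.204, 0.643, 0.245] pointing down, gripper open.
Joint ranges: [-2.96, 2.96], [-0.34, 2.1], [-1.41, 1.46], [0.24, 2.44], [-1.37, 4.51], [0.17, 1.92], [-2.96, 2.96]. Speed limits (rad/s): [2.39, 2.39, 3.14, 3.14, 3.14, 3.14, 3.14].

## Interface

Orientations are given as a rotation vector (axis times angle).
In Python, from bench import r, eyes, ticket gives the robot as it stands. The module is installed in compiled form; this text tells all that it offers.
- The arm moves only by the tool arm_command, never from a script. Its argument "plan" is text: rows parted by semicolons, each of 4 numbers parted by spaces: the shift along the tool's x, y, z in m, then the turn about the tool's z in degrees. In form: tx ty tz yaw; .... A call has 1 to 20 rows; each row shifts and turns the commanded pose from where the row before left it, along the tool's axes as they then stand; what a row does not reach is not made up. A row lasts 1/8 s, in which the tool goes at most 62.5 mm and 10.7 degrees, less where a joint would pass 70% of its speed; a pose out of reach is approached as far as the arm can. A call is refused whole if a number of a shift passes 0.0625 or a number of a turn 10.7, either way. A call with a gripper value outside its range is refused whole. "hand" is the closure, from -1 (fully open) to 1 (shut), set as the call begins (left out, the last holds). The fingers move at their own pace and stop on an object; "grip_force" is the grip in N (left out, the last holds). Time passes only in rows, so rows that do not move let the fingers close. It gives the time, the measured TCP pose, the force, the opening and the grip force at its end, in the units of the state.
- r.get_obs(): the state, without advancing time (a new reading comes with each control period).
- eyes.grab_frame(name): name is "scene" or "top"; returns (picture, depth): 384x512x3 uint8, red, green, blue; 384x512 float32, m along the optical axis (not along the pixel's ray), 0 where there is no reading.
- eyes.calibration(name): a dict with "fov_y" (degrees; the focal length in pixels is half the picture's height over the tangent of half this angle, whatever the lens; pixels are square), "cx", "cy" (the principal point, pixels), "origin" and "attitude" of the camera in the world. Camera axes: x right, y up, looking along -z (the intrinsics and any distortion apply to the point x, -y, -z); pixel columns grow to the right and rows downward; lengths in m; the calibration is good to about 2 mm. A picture is of the moment at which its call begins. calibration takes no time and is no camera call.
- ticket.hand_in(): hands the job in; it is judged then, once.
The state is a dict: "clock": time; "joints": joint angles; "qvel": joint speeds; "tau": joint torques, N m; "tcp_pos": TCP position; "orientation": TCP orientation; "contact_force": force on the tool from outside, world axes, zero at the start; "moment": the same for the moment, N m; "grip_width": finger opening in m; "gripper_force": force on a finger pad.
Only numpy, scipy, OpenCV 4.12 (cv2) and the standard library are available. Lean on these libraries where they do the work, as an engineer would, in place of code of your own. Each camera call takes 0.05 s, during which the arm holds its last target. There are 200 camera calls.

## Task

Switch on the warming plate under the mug: first turn the isolator, the right-hand knob with the longer bar on the square backplate, clockwise until you feel it come up against its sprung stop; only there does it free the selector. Then turn the selector, the left-hand knob, clockwise all the way to its own stop. Never force a knob against its stop or against the interlock, leave both knobs set and let go, and do not disturb the mug or the things round the plate.

Things in the scene. Friction and masses are not known exactly. Their poses are not given: they have to be found in the camera images.
- plate: Fixed steel warming plate: housing 290 (x, front to back) x 280 (y) x 50 mm high, with a dark round plate 190 mm across and 12 mm high centred 40 mm behind its centre. Origin: centre of the underside, on the worktop. -x is the front, with two black knobs along the front edge; +y is left seen from the robot. Turned up to 0.25 rad either way.
- isolator_grip (a point): On the isolator's axis, 77 mm above the worktop; x = -105, y = -55 mm in the plate's frame (right-hand knob, square grey backplate). Bar grip 48 mm long, 12 mm thick, from 58 to 90 mm above the worktop, on a round skirt 40 mm across, top at 58 mm. The point's x axis runs along the bar and turns with it: pinch across y. Its sprung stop (3 N m/rad) has to be felt.
- isolator (a joint): Isolator angle, rad, clockwise from above; 0 = white line to the front; starts at 0 to 0.15. Friction 0.05 N m. Its stop is met anywhere from 0.55 to 1.45 rad, hidden, other in each unit. The selector is free only within about 0.07 rad of that. Let go, a knob up to 0.1 rad into the spring returns into this range. Over 0.45 N m on the stop (0.15 rad into the spring) is forcing.
- selector_grip (a point): On the selector's axis, 77 mm above the worktop; x = -105, y = +55 mm in the plate's frame (left-hand knob, round grey backplate). Bar grip 36 mm long, otherwise like the isolator's; the point's x axis runs along the bar and turns with it, y is across it.
- selector (a joint): Selector angle, rad, clockwise from above; starts at 0 = white line to the front. Friction 0.05 N m. Blocked at once while the isolator is not set; over 0.45 N m against the (slightly springy) block is forcing. Freed, it turns to a sprung stop (3 N m/rad) met at 1.25 rad; over 0.45 N m on it is forcing. Once turned, it keeps the isolator from turning back.
- mug: Green mug, 92 mm across, 95 mm high, standing loose on the round plate about 165 mm behind the knob row; origin at the centre of its foot. To be left alone.
- spice_jar_a: Loose spice jar, 41 mm across and 105 mm high, on the worktop right of the plate; origin at its foot. To be left alone.
- spice_jar_b: The like spice jar, further back on the right; origin at its foot. To be left alone.
- timer: Loose kitchen timer, 60 mm across and 48 mm high, on the worktop left of the plate; origin at its foot. Not a control of the plate; to be left alone.
- teaspoon: Loose teaspoon, 132 mm long, lying left of the plate; origin at its underside. To be left alone.

How it is judged:
On the way, in this order (a step that is already met when the one before it is completed fails the run):
1. the isolator is turned on (past 0.45 rad) while the selector is still off (below 0.2 rad) (value of joint isolator above 0.45 rad and value of joint selector below 0.2 rad), for 0.2 s.
2. the selector is turned to its stop (past 1.15 rad) (value of joint selector above 1.15 rad), for 0.2 s.
At the end, for the whole second after the job is handed in: The selector rests at its stop (between 1.15 and 1.38 rad) and the isolator is still on (past 0.45 rad), both knobs at rest (value of joint isolator above 0.45 rad and value of joint selector between 1.15 and 1.38 rad and velocity of joint each of selector, isolator below 0.05 rad/s); the robot touches nothing.
It fails at once if a knob is forced against its stop (over 23 N at the stop's 20 mm radius, about 0.45 N m) (contact force between any of isolator, selector and plate above 23 N).
It fails at once if the selector is forced against the interlock (over 6 N at its 90 mm rim, about 0.5 N m) (contact force between isolator and selector above 6 N).
It fails at once if the mug or a thing beside the plate is moved by more than 20 mm (distance of any of mug, spice_jar_a, spice_jar_b, timer, teaspoon from where it was at the start of the episode above 0.02 m).
It also fails if it takes over 72 s, if anything falls off the work surface, if the arm or the gripper's body presses on something with over 40 N, if the wrist force passes 120 N, or if a joint passes its speed limit or range.

## Working session

There is one attempt and no reset: what is moved stays moved. The work goes in short steps, Python scripts to look and compute and a tool call to move; the robot and the scene stay as the last step left them, time stands still between calls to the robot, and variables do not carry over. Pictures are saved under pics/ and viewed, at most 10 in all, crops included, and the job is handed in when it is done.

Besides the shell and the picture viewer there is one more tool, called after "Request:" as a command line: name --argument value ..., lists and objects as JSON in quotes. arm_command: Moves the arm, as the interface text tells. Its arguments: {"type":"object","properties":{"plan":{"type":"string"},"hand":{"type":"number"},"grip_force":{"type":"number"}},"required":["plan"]}

```bash
mkdir -p pics; cat > h.py <<'E'
import numpy as np, cv2
from scipy.spatial.transform import Rotation as R
from bench import r, eyes, ticket
def rot(a):
    a=np.array(a,float)
    if a.shape==(3,3): return a
    return R.from_rotvec(a).as_matrix() if a.size==3 else R.from_quat(a).as_matrix()
def ray(c,u,v):
    f=192/np.tan(np.radians(c['fov_y'])/2)
    d=np.array([(u-c['cx'])/f,-(v-c['cy'])/f,-1.0]); return np.array(c['origin'],float), rot(c['attitude'])@d
def onz(c,u,v,z):
    o,d=ray(c,u,v); return o+d*(z-o[2])/d[2]
def grab(n,name):
    p,d=eyes.grab_frame(n); cv2.imwrite('pics/'+name,cv2.cvtColor(p,cv2.COLOR_RGB2BGR)); np.savez('pics/'+name+'.npz',p=p,d=d); return p,d
E
python3 - <<'E'
from h import *
for n in('scene','top'):
    grab(n,n+'1.png'); print(eyes.calibration(n))
print(r.get_obs())
E
```

```text
{'fov_y': 46.43658252229851, 'cx': 255.15017149875075, 'cy': 192.65828393378746, 'origin': array([ 0.29622345, -0.57325524,  0.82287283]), 'attitude': array([ 0.74824883, -0.1761238 , -0.43568747])}
{'fov_y': 54.46972579442369, 'cx': 248.62277980788323, 'cy': 188.6149231633044, 'origin': array([0.51358728, 0.04014383, 1.01901392]), 'attitude': array([ 0.0439259 , -0.08885605, -1.58826667])}
{'clock': 0.1, 'joints': array([-1.37109192,  0.47771122,  0.02233364,  1.55634874, -0.01152551,
        1.10928547, -0.08312494]), 'qvel': array([-0.00044093, -0.00117418, -0.00075388, -0.00280308, -0.00038531,
       -0.00043791, -0.00018611]), 'tau': array([ 3.80543250e-03, -5.97761178e+01,  1.61314141e+00, -2.81956244e+01,
        1.27849920e-02,  4.98096037e-03, -2.61325476e-05]), 'tcp_pos': array([0.20434575, 0.64279437, 0.24442852]), 'orientation': array([-4.81579878e-01, -3.10430026e+00,  2.54054762e-03]), 'contact_force': array([ 0.56358036,  0.65226615, -0.22262882]), 'moment': array([ 0.02668187,  0.02951041, -0.00779687]), 'gripper_force': 0.0, 'grip_width': 0.08558786300386684}
```

View pics/top1.png

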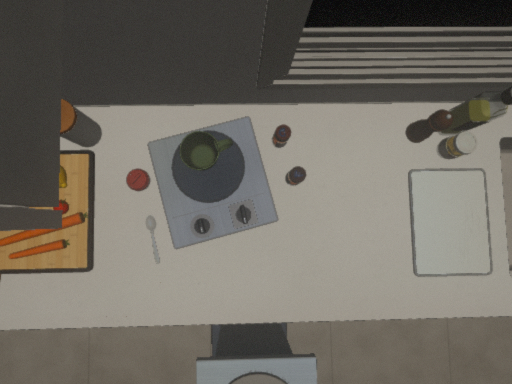

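View pics/scene1.png

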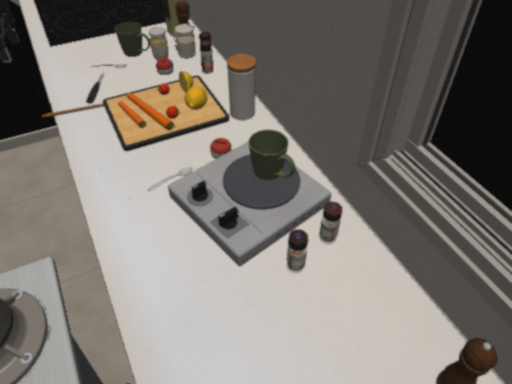

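The top view shows the plate turned slightly, with the selector near (202,226), the isolator near (243,213) and the mug at (203,150). The jars are at (283,133) and (296,175), the timer at (138,180) and the spoon at (152,235). The scene view agrees.

```bash
python3 - <<'E'
from h import *
for n in('top','scene'):
    z=np.load(f'pics/{n}1.png.npz'); p,d=z['p'],z['d']; c=eyes.calibration(n)
    f=192/np.tan(np.radians(c['fov_y'])/2)
    v,u=np.mgrid[:384,:512]
    P=np.stack([(u-c['cx'])/f*d,-(v-c['cy'])/f*d,-d],-1)@rot(c['attitude']).T+c['origin']
    ok=(d>0)&(abs(P[...,0]-.55)<.3)&(abs(P[...,1]-.1)<.26)
    m=ok&(P[...,2]>.04)&(P[...,2]<.056)
    m8=cv2.morphologyEx(m.astype(np.uint8),cv2.MORPH_OPEN,np.ones((3,3)))
    cs,_=cv2.findContours(m8,cv2.RETR_EXTERNAL,2); C=max(cs,key=cv2.contourArea)
    H=cv2.convexHull(C)[:,0]
    Q=np.array([onz(c,a,b,.05)[:2] for a,b in H]).astype(np.float32)*1000
    rc=cv2.minAreaRect(Q); print(n,'housing',rc, 'table z',np.median(P[ok&(abs(P[...,2])<.03)][:,2]))
    # knob bars by height
    k=ok&(P[...,2]>.072)&(P[...,2]<.1)&(P[...,0]<.50)
    nn,l,st,ce=cv2.connectedComponentsWithStats(k.astype(np.uint8))
    for i in range(1,nn):
        if st[i,4]>8:
            px=np.argwhere(l==i)[:,::-1]
            W=np.array([onz(c,a,b,.09)[:2] for a,b in px])*1000
            e,V=np.linalg.eigh(np.cov(W.T)); print(' knob',st[i,4],ce[i],W.mean(0),P[l==i].mean(0),'bar dir deg',np.degrees(np.arctan2(V[1,1],V[0,1])),np.sqrt(e*12))
p=cv2.imread('pics/top1.png')[180:260,170:280]; q=cv2.imread('pics/scene1.png')[165:245,170:260]
cv2.imwrite('pics/crop.png',np.hstack([cv2.resize(p,(440,320),interpolation=2),cv2.resize(q,(360,320),interpolation=2)]))
E
```

```text
top housing ((616.7286987304688, 106.39583587646484), (288.25579833984375, 278.3144836425781), 14.209153175354004) table z 0.0004903907577654687
 knob 33 [201.48484848 229.60606061] [492.37473928 131.24082666] [0.49235321 0.13131891 0.08916596] bar dir deg -149.03757521075113 [12.47282917 15.91585899]
scene housing ((615.2950439453125, 102.69374084472656), (290.51641845703125, 283.35888671875), 14.117348670959473) table z -0.0002521640907734435
 knob 62 [195.35483871 189.03225806] [489.76077281 124.16479217] [0.49146693 0.1303189  0.08347238] bar dir deg 68.79845113230797 [15.60426485 28.35202302]
```

View pics/crop.png

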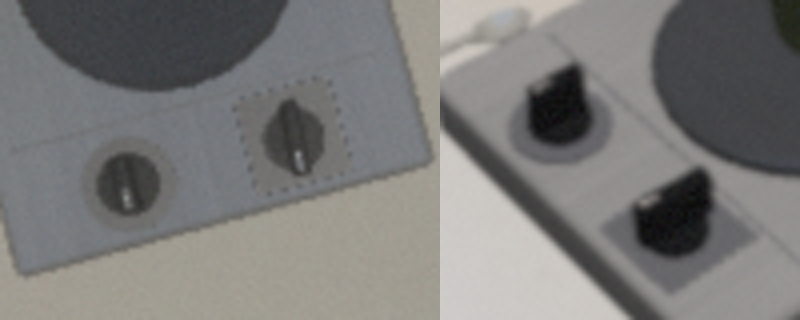

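The crop shows the white lines facing front on both knobs. The isolator's line ends near top pixel (245,223) and the selector's near (202,232).

```bash
cat >> h.py <<'E'
def go(x,y,z,head):
    o=r.get_obs(); M=rot(o['orientation']); d=np.array([x,y,z])-o['tcp_pos']
    h=np.degrees(np.arctan2(M[1,0],M[0,0])); 
    print('t',o['clock'],'tool shift mm (before yaw)',np.round(M.T@d*1000,1),'head',round(h,2),'yaw',round(-((head-h+180)%360-180),2),'tilt',np.round(M[:,2],3))
    return o
E
python3 - <<'E'
from h import *
c=eyes.calibration('top'); p=np.load('pics/top1.png.npz')['p'].astype(int).sum(2)
for nm,X,Y in(('iso',.528,.0255),('sel',.501,.132)):
    f=192/np.tan(np.radians(c['fov_y'])/2); w=rot(c['attitude']).T@(np.array([X,Y,.09])-c['origin']); u0=c['cx']+f*w[0]/-w[2]; v0=c['cy']-f*w[1]/-w[2]
    print(nm,'pix',u0,v0)
    u0,v0=int(round(u0)),int(round(v0)); print(p[v0-10:v0+13,u0-9:u0+10]//3)
for a,b in((242.5,205),(245.5,223),(244,216),(245,222)): print(onz(c,a,b,.09))
go(.528,.0255,.244,190)
print(rot(c['attitude']))
E
```

```text
iso pix 244.03837909540624 214.31394884631817
[[113 113 109 111 112 109 106  95  95 109 111 111 114 115 114 113 111 114
  104]
 [108 111 109 111 109  88  72  64  69 100 113 111 113 111 113 113 114 116
  115]
 [109 111 110 112  96  64  57  62  60  81 104 108 115 115 112 116 115 116
  121]
 [107 108 109 109  80  55  55  59  61  62  80  91 106 113 112 113 115 114
  115]
 [112 111 108  95  70  51  53  64  62  58  67  72  78  95 108 112 112 114
  114]
 [111 109  96  78  65  51  56  62  63  55  65  66  66  77  92 110 113 114
  114]
 [113 104  85  67  62  52  54  58  62  59  63  69  68  71  79 106 114 115
  117]
 [106  90  69  67  65  57  50  60  63  61  58  64  72  70  74  82 107 116
  116]
 [108  84  69  68  66  58  49  58  65  64  57  66  70  71  69  72 108 115
  115]
 [ 95  77  65  67  66  65  52  60  65  65  58  66  72  72  71  75 107 113
  115]
 [ 93  77  67  64  64  62  55  58  62  63  56  66  72  72  70  79 109 116
  117]
 [ 94  75  66  66  66  64  54  54  62  66  60  62  69  70  69  79 108 112
  116]
 [107  83  69  68  69  63  57  53  59  62  61  61  71  72  70  76 110 114
  116]
 
[... 2383 characters left out ...]
114
  114]
 [121 122 117 112 108 109 111 112 110 110 111 111 111 108 111 111 110 116
  119]
 [124 123 121 117 113 111 111 109 112 112 110 109 110 109 110 113 106 118
  122]
 [123 122 123 120 118 118 114 113 112 110 112 112 113 114 117 118 116 121
  122]
 [120 123 123 124 122 120 123 123 122 118 118 121 119 119 120 120 115 113
  112]]
[0.55120911 0.02889603 0.09      ]
[0.5064373  0.02227823 0.09      ]
[0.52382379 0.02567367 0.09      ]
[0.50893207 0.02347145 0.09      ]
t 0.1 tool shift mm (before yaw) [-495.5 -490.2    1.3] head 162.36 yaw -27.64 tilt [-0.    -0.002 -1.   ]
[[-0.01978127  0.99627441 -0.08394045]
 [-0.99942028 -0.01737702  0.02927699]
 [ 0.02770928  0.08447092  0.99604059]]
```

Request:
arm_command --plan "-0.033 -0.0327 0 0;-0.033 -0.0327 0 0;-0.033 -0.0327 0 0;-0.033 -0.0327 0 0;-0.033 -0.0327 0 0;-0.033 -0.0327 0 0;-0.033 -0.0327 0 0;-0.033 -0.0327 0 0;-0.033 -0.0327 0 0;-0.033 -0.0327 0 0;-0.033 -0.0327 0 0;-0.033 -0.0327 0 0;-0.033 -0.0327 0 0;-0.033 -0.0327 0 0;-0.033 -0.0327 0 0;0 0 0 -8.7;0 0 0 -8.7;0 0 0 -8.6;0 0 0 0;0 0 0 0" --hand -1

```text
clock: 2.6
tcp_pos: [0.5275, 0.0258, 0.2451]
orientation: [0.224, -3.133, 0.0]
contact_force: [-0.4, -1.0, 0.5]
grip_width: 0.0852
gripper_force: 0.0
```

```bash
python3 - <<'E'
from h import *
o=go(.528,.0255,.078,188.4); print(o['joints'],o['moment'],o['contact_force'])
E
```

```text
t 2.6 tool shift mm (before yaw) [ -0.6  -0.4 167.1] head -171.81 yaw -0.21 tilt [-0. -0. -1.]
[-0.42824263  0.23787829  0.30886452  1.92235597 -0.08549622  0.99430041
  1.63297542] [-0.03203256  0.01638304  0.00325945] [-0.35949193 -0.97006891  0.52905419]
```

Request:
arm_command --plan "0 0 0.028 0;0 0 0.028 0;0 0 0.028 0;0 0 0.028 0;0 0 0.028 0;0 0 0.017 0;0 0 0.01 0;0 0 0 0;0 0 0 0"

```text
clock: 3.72
tcp_pos: [0.5283, 0.0259, 0.079]
orientation: [-0.228, 3.132, 0.0]
contact_force: [0.1, -0.1, -0.3]
grip_width: 0.0855
gripper_force: 0.0
```

```bash
python3 - <<'E'
from h import *
o=go(.528,.0255,.078,188.4); print(o['moment'],o['contact_force'])
grab('top','top2.png');grab('scene','scene2.png')
a=cv2.imread('pics/top2.png')[170:270,180:290];b=cv2.imread('pics/scene2.png')[110:250,150:300]
cv2.imwrite('pics/c2.png',np.hstack([cv2.resize(a,(385,350)),cv2.resize(b,(375,350))]))
E
```

```text
t 3.725 tool shift mm (before yaw) [ 0.3 -0.4  1. ] head -171.66 yaw -0.06 tilt [ 0.001  0.    -1.   ]
[-0.00173343 -0.00271514  0.03346528] [ 0.14381127 -0.05934015 -0.26303963]
```

View pics/c2.png

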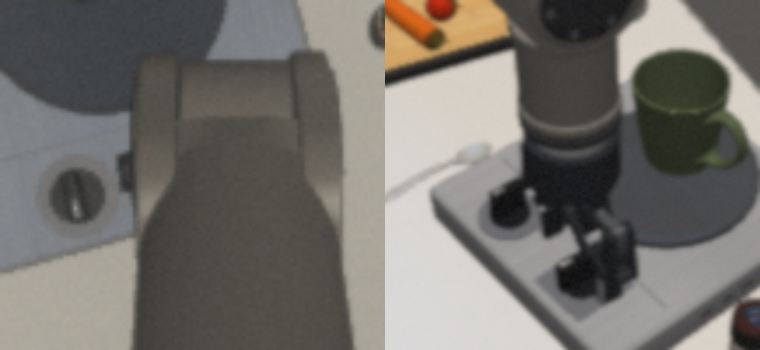

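In the scene crop at about (590,270) the fingers straddle the isolator bar, clear of the selector. Closing now.

Request:
arm_command --plan "0 0 0 0;0 0 0 0;0 0 0 0;0 0 0 0;0 0 0 0;0 0 0 0;0 0 0 0;0 0 0 0" --hand 1 --grip_force 30

```text
clock: 4.82
tcp_pos: [0.5276, 0.0275, 0.0785]
orientation: [-0.231, 3.133, 0.003]
contact_force: [-1.5, 5.2, 2.8]
grip_width: 0.0113
gripper_force: 33.6
```

```bash
cat > s.py <<'E'
from h import *
o=go(.528,.0255,.078,188.4); M=rot(o['orientation'])
print('F',o['contact_force'].round(2),'M',o['moment'].round(3),'q7',o['joints'][6].round(4),'tau',o['tau'][6].round(3),'w',o['grip_width'],'pos',o['tcp_pos'].round(4))
E
python3 s.py
```

```text
t 4.825 tool shift mm (before yaw) [-0.1 -2.   0.5] head -171.57 yaw 0.03 tilt [-0.     0.002 -1.   ]
F [-1.47  5.18  2.8 ] M [ 0.962  0.303 -0.003] q7 1.7272 tau 0.041 w 0.0112861489723363 pos [0.5276 0.0275 0.0785]
```

Request:
arm_command --plan "0 0.0018 0 0;0 0 0 3;0 0 0 3;0 0 0 3;0 0 0 3;0 0 0 3;0 0 0 3;0 0 0 2;0 0 0 0;0 0 0 0;0 0 0 0"

```text
clock: 6.2
tcp_pos: [0.5276, 0.0282, 0.0785]
orientation: [0.317, 3.125, 0.001]
contact_force: [-1.9, 4.4, 5.6]
grip_width: 0.0113
gripper_force: 33.8
```

```bash
python3 s.py
```

```text
t 6.2 tool shift mm (before yaw) [-1.  -2.5  0.5] head 168.42 yaw -19.98 tilt [ 0.     0.001 -1.   ]
F [-1.86  4.37  5.63] M [ 0.772  0.237 -0.046] q7 1.4452 tau 0.04 w 0.011320436789852714 pos [0.5276 0.0282 0.0785]
```

Request:
arm_command --plan "0.001 0.0013 -0.001 0;0 0 0 0;0 0 0 0"

```text
clock: 6.58
tcp_pos: [0.5275, 0.0283, 0.0786]
orientation: [0.318, 3.123, -0.002]
contact_force: [5.6, 0.3, -10.1]
grip_width: 0.0115
gripper_force: 31.7
```

```bash
cat > s.py <<'E'
from h import *
A=[]
for i in range(5): o=r.get_obs(); A.append(np.r_[o['contact_force'],o['moment'],o['tau'][6],o['joints'][6]]); eyes.grab_frame('top') if i<4 else 0
A=np.array(A); M=rot(o['orientation'])
print('t',o['clock'],'F',A[:,:3].mean(0).round(2),'M',A[:,3:6].mean(0).round(3),'Mz',A[:,5].round(3),'tau7',A[:,6].round(3),'q7',A[-1,7].round(4),'w',round(o['grip_width'],4),'pos',o['tcp_pos'].round(4),'head',np.degrees(np.arctan2(M[1,0],M[0,0])).round(2))
E
python3 s.py
```

```text
t 6.775 F [ 5.95  0.32 -9.94] M [ 0.008 -1.161  0.034] Mz [ 0.05   0.02   0.041  0.074 -0.017] tau7 [-0.026 -0.026 -0.025 -0.025 -0.025] q7 1.4412 w 0.0114 pos [0.5275 0.0283 0.0786] head 168.36
```

Request:
arm_command --plan "-0.0008 0 0.0006 0;0 0 0 1;0 0 0 1;0 0 0 1;0 0 0 1;0 0 0 0;0 0 0 0"

```text
clock: 7.65
tcp_pos: [0.5275, 0.0284, 0.0786]
orientation: [0.428, 3.112, -0.001]
contact_force: [4.3, -2.3, -6.3]
grip_width: 0.0114
gripper_force: 32.1
```

```bash
python3 s.py
```

```text
t 7.85 F [ 4.07 -2.46 -6.72] M [-0.787 -0.914 -0.046] Mz [ 0.007 -0.057 -0.082 -0.023 -0.073] tau7 [0.051 0.053 0.052 0.052 0.052] q7 1.3864 w 0.0113 pos [0.5275 0.0284 0.0786] head 164.33
```

Request:
arm_command --plan "0 0 0 1;0 0 0 1;0 0 0 1;0 0 0 1;0 0 0 0;0 0 0 0"

```text
clock: 8.6
tcp_pos: [0.5276, 0.0286, 0.0786]
orientation: [0.536, 3.095, -0.001]
contact_force: [4.0, -3.1, -7.7]
grip_width: 0.0113
gripper_force: 32.1
```

```bash
sed -i 's/range(5)/range(3)/;s/i<4/i<2/' s.py; python3 s.py
```

```text
t 8.7 F [ 4.01 -2.81 -7.26] M [-0.695 -0.938 -0.03 ] Mz [-0.034 -0.06   0.004] tau7 [0.046 0.046 0.046] q7 1.331 w 0.0115 pos [0.5276 0.0286 0.0786] head 160.34
```

Request:
arm_command --plan "0 0 0 1;0 0 0 1;0 0 0 1;0 0 0 1;0 0 0 0;0 0 0 0"

```text
clock: 9.45
tcp_pos: [0.5276, 0.0287, 0.0786]
orientation: [0.644, 3.074, -0.0]
contact_force: [4.1, -2.6, -7.0]
grip_width: 0.0114
gripper_force: 32.1
```

```bash
python3 s.py
```

```text
t 9.55 F [ 4.42 -2.54 -7.32] M [-0.643 -0.954  0.034] Mz [ 0.087  0.022 -0.007] tau7 [-0.046 -0.046 -0.047] q7 1.2758 w 0.0114 pos [0.5276 0.0287 0.0786] head 156.36
```

Request:
arm_command --plan "0 0 0 1;0 0 0 1;0 0 0 1;0 0 0 1;0 0 0 0;0 0 0 0"

```text
clock: 10.3
tcp_pos: [0.5276, 0.0288, 0.0786]
orientation: [0.75, 3.05, -0.0]
contact_force: [5.2, -2.5, -8.1]
grip_width: 0.0113
gripper_force: 32.1
```

```bash
python3 s.py
```

```text
t 10.4 F [ 4.31 -2.48 -7.31] M [-0.609 -0.988  0.129] Mz [0.163 0.131 0.093] tau7 [-0.157 -0.157 -0.158] q7 1.2208 w 0.0118 pos [0.5276 0.0288 0.0786] head 152.38
```

Request:
arm_command --plan "0 0 0 0.5;0 0 0 0.5;0 0 0 0;0 0 0 0"

```text
clock: 10.9
tcp_pos: [0.5276, 0.0288, 0.0786]
orientation: [0.776, 3.044, -0.0]
contact_force: [4.2, -2.8, -7.2]
grip_width: 0.0112
gripper_force: 32.2
```

```bash
python3 s.py
```

```text
t 11.0 F [ 4.21 -2.49 -7.74] M [-0.538 -1.017  0.201] Mz [0.195 0.205 0.204] tau7 [-0.218 -0.218 -0.218] q7 1.2072 w 0.0115 pos [0.5276 0.0288 0.0786] head 151.39
```

Request:
arm_command --plan "0 0 0 0;0 0 0 0;0 0 0 0;0 0 0 0;0 0 0 0;0 0 0 0;0 0 -0.02 0;0 0 -0.03 0;0 0 -0.02 0;0 0 0 -10.7;0 0 0 -10.7;0 0 0 -10.7;0 0 0 -10.7;0 0 0 0" --hand -1

```text
clock: 12.75
tcp_pos: [0.5274, 0.0288, 0.1487]
orientation: [0.384, -3.118, -0.001]
contact_force: [0.6, 0.1, -0.5]
grip_width: 0.0855
gripper_force: 0.0
```

```bash
python3 s.py; python3 -c "
from h import *
go(.5005,.1345,.148,194.2)"
```

```text
t 12.85 F [ 0.31  0.55 -0.11] M [ 0.043 -0.025 -0.018] Mz [-0.002 -0.054  0.001] tau7 [0.934 0.315 0.072] q7 1.7883 w 0.0852 pos [0.5274 0.0288 0.1487] head -166.07
t 12.85 tool shift mm (before yaw) [  0.7 109.    0.7] head -166.07 yaw -0.27 tilt [-0.  0. -1.]
```

Request:
arm_command --plan "0 0.027 0 0;0 0.027 0 0;0 0.027 0 0;0 0.028 0 -0.3;0 0 0 0;0 0 0 0"

```text
clock: 13.6
tcp_pos: [0.5009, 0.134, 0.1487]
orientation: [-0.393, 3.117, -0.001]
contact_force: [-0.1, -0.8, 0.1]
grip_width: 0.0857
gripper_force: 0.0
```

```bash
python3 - <<'E'
from h import *
go(.5005,.1345,.148,194.2)
grab('top','top3.png');grab('scene','scene3.png')
a=cv2.imread('pics/top3.png')[170:270,160:270];b=cv2.imread('pics/scene3.png')[110:250,150:300]
cv2.imwrite('pics/c3.png',np.hstack([cv2.resize(a,(385,350)),cv2.resize(b,(375,350))]))
E
```

```text
t 13.6 tool shift mm (before yaw) [0.3 0.5 0.7] head -165.64 yaw 0.16 tilt [ 0.    -0.001 -1.   ]
```

View pics/c3.png

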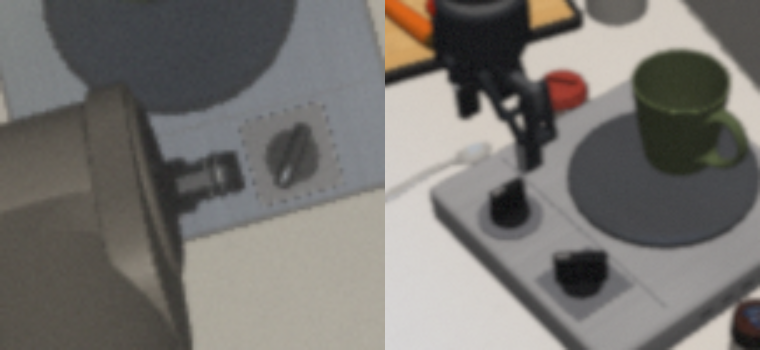

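The isolator bar now sits clearly turned, at crop (295,157), by about 37°. The gripper is above the selector at scene crop (508,205). I'll descend and pinch it.

Request:
arm_command --plan "0.0003 0.0005 0.023 0;0 0 0.023 0;0 0 0.016 0;0 0 0.0075 0;0 0 0 0"

```text
clock: 14.32
tcp_pos: [0.5004, 0.1348, 0.079]
orientation: [0.395, -3.116, 0.0]
contact_force: [0.4, -0.7, 0.1]
grip_width: 0.0853
gripper_force: 0.0
```

Request:
arm_command --plan "0 0 0 0;0 0 0 0;0 0 0 0;0 0 0 0;0 0 0 0;0 0 0 0;0 0 0 0;0 0 0 0" --hand 1 --grip_force 30

```text
clock: 15.32
tcp_pos: [0.5006, 0.1345, 0.0795]
orientation: [-0.394, 3.116, -0.001]
contact_force: [1.1, -2.7, 5.7]
grip_width: 0.0117
gripper_force: 32.8
```

```bash
python3 s.py
```

```text
t 15.425 F [ 0.42 -3.47  5.39] M [-0.612  0.138 -0.12 ] Mz [-0.144 -0.066 -0.149] tau7 [0.128 0.128 0.128] q7 1.6098 w 0.0114 pos [0.5006 0.1344 0.0796] head -165.59
```

Request:
arm_command --plan "0 -0.0006 -0.0003 1;0 0 0 1;0 0 0 1;0 0 0 0;0 0 0 0"

```text
clock: 16.05
tcp_pos: [0.5006, 0.1345, 0.0796]
orientation: [-0.314, 3.126, 0.0]
contact_force: [0.9, -1.8, 3.9]
grip_width: 0.0112
gripper_force: 32.5
```

```bash
python3 s.py
```

```text
t 16.15 F [ 0.74 -1.95  3.52] M [-0.381 -0.051 -0.079] Mz [-0.052 -0.075 -0.109] tau7 [0.049 0.052 0.053] q7 1.5688 w 0.0116 pos [0.5006 0.1345 0.0795] head -168.54
```

Request:
arm_command --plan "0 0 0 1;0 0 0 1;0 0 0 1;0 0 0 0;0 0 0 0"

```text
clock: 16.77
tcp_pos: [0.5006, 0.1345, 0.0796]
orientation: [-0.232, 3.133, 0.0]
contact_force: [1.0, -1.9, 3.2]
grip_width: 0.0112
gripper_force: 32.6
```

```bash
python3 s.py
```

```text
t 16.875 F [ 0.58 -1.9   3.08] M [-0.285 -0.171 -0.023] Mz [-0.032 -0.054  0.018] tau7 [0.048 0.051 0.052] q7 1.5267 w 0.0116 pos [0.5006 0.1346 0.0795] head -171.54
```

Request:
arm_command --plan "0 0 0 1;0 0 0 1;0 0 0 1;0 0 0 1;0 0 0 0;0 0 0 0"

```text
clock: 17.62
tcp_pos: [0.5006, 0.1346, 0.0796]
orientation: [-0.122, 3.139, 0.0]
contact_force: [2.0, -0.5, 3.9]
grip_width: 0.0115
gripper_force: 32.6
```

```bash
python3 s.py
```

```text
t 17.725 F [ 1.31 -0.52  4.16] M [-0.053 -0.265 -0.014] Mz [-0.005 -0.03  -0.006] tau7 [0.046 0.049 0.05 ] q7 1.4707 w 0.0111 pos [0.5006 0.1347 0.0796] head -175.53
```

Request:
arm_command --plan "0 0 0 4;0 0 0 4;0 0 0 4;0 0 0 4;0 0 0 4;0 0 0 4;0 0 0 4;0 0 0 4;0 0 0 4;0 0 0 4;0 0 0 4;0 0 0 4;0 0 0 2;0 0 0 0;0 0 0 0"

```text
clock: 19.6
tcp_pos: [0.5011, 0.1358, 0.0796]
orientation: [1.213, 2.897, 0.003]
contact_force: [3.1, 4.5, -0.0]
grip_width: 0.0116
gripper_force: 32.1
```

```bash
python3 s.py
```

```text
t 19.7 F [3.23 4.67 0.1 ] M [ 1.104 -0.862 -0.035] Mz [-0.01  -0.054 -0.042] tau7 [0.037 0.039 0.038] q7 0.7803 w 0.0117 pos [0.5011 0.1358 0.0796] head 134.55
```

Request:
arm_command --plan "0 0 0 3;0 0 0 3;0 0 0 3;0 0 0 0;0 0 0 0;0 0 0 0"

```text
clock: 20.45
tcp_pos: [0.5013, 0.136, 0.0796]
orientation: [1.437, 2.793, 0.003]
contact_force: [4.3, 5.2, -0.1]
grip_width: 0.0116
gripper_force: 32.1
```

```bash
python3 s.py
```

```text
t 20.55 F [ 4.39  5.35 -0.92] M [ 1.138 -1.004 -0.012] Mz [-0.042  0.017 -0.009] tau7 [0.038 0.037 0.037] q7 0.6578 w 0.0113 pos [0.5013 0.136  0.0796] head 125.56
```

Request:
arm_command --plan "0 0 0 1;0 0 0 1;0 0 0 1;0 0 0 0;0 0 0 0"

```text
clock: 21.18
tcp_pos: [0.5013, 0.136, 0.0796]
orientation: [1.509, 2.754, 0.003]
contact_force: [4.7, 3.8, -1.8]
grip_width: 0.0118
gripper_force: 32.0
```

```bash
python3 s.py
```

```text
t 21.275 F [ 4.93  4.67 -1.11] M [ 1.155 -1.007 -0.038] Mz [-0.034 -0.045 -0.034] tau7 [0.035 0.035 0.035] q7 0.6171 w 0.0116 pos [0.5014 0.136  0.0796] head 122.56
```

Request:
arm_command --plan "0 0 0 1;0 0 0 1;0 0 0 0;0 0 0 0;0 0 0 0"

```text
clock: 21.9
tcp_pos: [0.5014, 0.136, 0.0796]
orientation: [1.557, 2.728, 0.004]
contact_force: [4.4, 6.1, -1.2]
grip_width: 0.0113
gripper_force: 32.0
```

```bash
python3 s.py
```

```text
t 22.0 F [ 4.74  5.89 -1.17] M [ 1.185 -1.076  0.005] Mz [ 0.039 -0.038  0.015] tau7 [-0.001 -0.001 -0.001] q7 0.59 w 0.0115 pos [0.5014 0.136  0.0796] head 120.56
```

Request:
arm_command --plan "0 0 0 1;0 0 0 1;0 0 0 0;0 0 0 0;0 0 0 0"

```text
clock: 22.62
tcp_pos: [0.5015, 0.1361, 0.0796]
orientation: [1.604, 2.7, 0.004]
contact_force: [5.0, 4.8, -1.5]
grip_width: 0.0114
gripper_force: 31.9
```

```bash
python3 s.py
```

```text
t 22.725 F [ 5.03  4.91 -1.17] M [ 1.19  -1.167  0.049] Mz [0.041 0.054 0.053] tau7 [-0.051 -0.051 -0.051] q7 0.563 w 0.0114 pos [0.5015 0.136  0.0796] head 118.57
```

Request:
arm_command --plan "0 0 0 1;0 0 0 0.5;0 0 0 0;0 0 0 0;0 0 0 0"

```text
clock: 23.35
tcp_pos: [0.5015, 0.1361, 0.0796]
orientation: [1.639, 2.679, 0.004]
contact_force: [4.6, 5.8, -1.4]
grip_width: 0.0114
gripper_force: 31.9
```

```bash
python3 s.py
```

```text
t 23.45 F [ 4.73  5.18 -1.32] M [ 1.191 -1.178  0.153] Mz [0.139 0.194 0.128] tau7 [-0.127 -0.127 -0.127] q7 0.5428 w 0.0114 pos [0.5015 0.1361 0.0796] head 117.09
```

Request:
arm_command --plan "0 0 0 0;0 0 0 0;0 0 0 0;0 0 0 0;0 0 0 0;0 0 0 0;0 0 -0.02 0;0 0 -0.03 0;0 0 -0.04 0;0 0 -0.04 0;0 0 -0.04 0;0.03 0.03 0 0;0.03 0.03 0 0;0.03 0.03 0 0;0 0 0 0;0 0 0 0;0 0 0 0;0 0 0 0" --hand -1

```text
clock: 25.7
tcp_pos: [0.5399, 0.2545, 0.2497]
orientation: [-1.644, -2.677, -0.0]
contact_force: [-0.4, -0.3, -0.3]
grip_width: 0.0853
gripper_force: 0.0
```

```bash
python3 - <<'E'
from h import *
go(.5,.13,.25,194.2)
grab('top','top4.png');grab('scene','scene4.png')
a=cv2.imread('pics/top4.png')[170:270,160:270];b=cv2.imread('pics/scene4.png')[110:250,150:300]
cv2.imwrite('pics/c4.png',np.hstack([cv2.resize(a,(385,350)),cv2.resize(b,(375,350))]))
E
```

```text
t 25.7 tool shift mm (before yaw) [-93.  -91.8  -0.3] head 116.88 yaw -77.32 tilt [-0.  0. -1.]
```

View pics/c4.png

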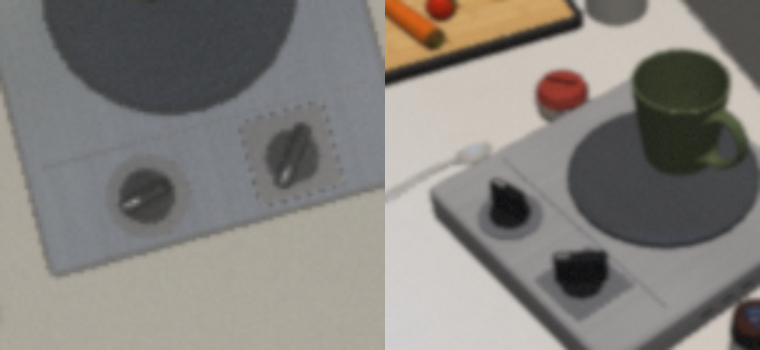

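The top crop shows both bars turned, the selector at (147,195) and the isolator at (293,157). The mug, timer and spoon look unmoved. I'll check the selector's angle by its white line.

```bash
python3 - <<'E'
from h import *
c=eyes.calibration('top')
for fn in('top1','top4'):
    p=np.load(f'pics/{fn}.png.npz')['p'].astype(float).mean(2)
    for nm,X,Y in(('iso',.5276,.0285),('sel',.501,.1355)):
        f=192/np.tan(np.radians(c['fov_y'])/2); w=rot(c['attitude']).T@(np.array([X,Y,.09])-c['origin']); u0=c['cx']+f*w[0]/-w[2]; v0=c['cy']-f*w[1]/-w[2]
        v,u=np.mgrid[:384,:512]; rr=np.hypot(u-u0,v-v0); m=(rr<(6.5 if nm=='sel' else 8.5))&(p>76)
        n,l,st,ce=cv2.connectedComponentsWithStats(m.astype(np.uint8),connectivity=8); i=1+np.argmax(st[1:,4]); q=np.argwhere(l==i); wt=p[l==i]-70
        W=np.array([onz(c,b,a,.09)[:2] for a,b in q]); mu=np.average(W,axis=0,weights=wt)
        V=np.linalg.eigh(np.cov(W.T,aweights=wt))[1][:,1]; V=V*np.sign(V@(mu-[X,Y]))
        d=mu-[X,Y]
        print(fn,nm,'px',len(q),'rad from axis',np.hypot(*d).round(4),'angle centroid',np.radians((194.2-np.degrees(np.arctan2(d[1],d[0])))%360).round(3),'angle line',np.radians((194.2-np.degrees(np.arctan2(V[1],V[0])))%360).round(3))
E
```

```text
top1 iso px 31 rad from axis 0.0153 angle centroid 1.555 angle line 0.053
top1 sel px 12 rad from axis 0.0084 angle centroid 6.086 angle line 0.051
top4 iso px 53 rad from axis 0.0113 angle centroid 5.699 angle line 4.206
top4 sel px 20 rad from axis 0.0076 angle centroid 1.421 angle line 1.759
```

```bash
python3 -c "
from h import *
print(r.get_obs()['clock']); print(ticket.hand_in())"
```

```text
25.8
the job is handed in; nothing more can be done
None
```

I turned the isolator clockwise until I felt its sprung stop, turned the selector to its own stop, let go of both knobs and handed the job in at 25.8 s. No verdict came back; I judged the selector's final angle from the stop I felt, because the picture check was too noisy to confirm it.

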